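# Lean the blue-framed circuit board on the inspection rack

## Robot

A 7-joint arm with a two-finger parallel gripper is mounted at the origin on the work surface; the furniture and walls round the work are solid. World frame = base frame: x ahead of the robot, y to its left, z up, the work surface at z = 0. Lengths are in m, angles in rad, forces in N, time in s.
With the tool pointing down it reaches from about 0.425 to 0.95 m from the base axis. Payload 4.7 kg.
Tool frame: the origin (TCP) lies midway between the tips of the shut fingers; the grasp point (between the pads) lies 19 mm behind it; z points along the fingers, y is the direction in which the jaws open and shut (so a half turn about z gives the same grasp; the last joint's range is limited). The gripper opens to 85 mm and grips with 20 to 120 N. Pads are 22 mm wide; open, the fingers measure 114 mm over their backs; the gripper's body (76 mm by 85 mm) begins 54 mm behind the grasp point. The pads swing forward as they close: fully open they stand 13 mm farther back than shut.
Start: joints at [1.106, 0.469, -0.049, 1.532, 0.024, 1.141, -0.082], TCP at [0.285, -0.612, 0.231] pointing down, gripper open.
Joint ranges: [-2.59, 2.59], [-0.33, 1.99], [-1.39, 1.29], [0.1, 2.45], [-1.04, 4.18], [0.21, 1.99], [-2.66, 2.66]. Speed limits (rad/s): [2.57, 2.57, 3.14, 3.14, 3.14, 3.14, 3.14].

## Interface

Orientations are given as a unit quaternion [x, y, z, w].
In Python, from rig import ctrl gives the robot as it stands. The module is installed in compiled form; this text tells all that it offers.
- The arm moves only by the tool send_rows, never from a script. Its argument "steps" is a list of rows, each a list of 3 entries, a list of its own where there are three numbers: the shift along the tool's x, y, z scaled (see below), then the turn, a rotation vector about the tool's x, y, z scaled (see below), then the opening, from -1 (shut) to 1 (fully open), so that 0 is half open. In form: [[[dx, dy, dz], [ax, ay, az], hand], ...]. A call has exactly 8 rows; each row shifts and turns the pose as measured when the row begins, along the tool's axes as they then stand; what a row does not reach is not made up. The controller multiplies each number of a shift by 3 cm and each number of a turn by pi/2 rad. A row lasts 1/8 s, in which the tool goes at most 62.5 mm and 10.7 degrees, less where a joint would pass 70% of its speed; a pose out of reach is approached as far as the arm can. A call with a number of a shift or a turn outside -1 to 1 is refused whole. A call with a gripper value outside its range is refused whole. The fingers move at their own pace and stop on an object; "squeeze" is the grip in N (left out, the last holds). Time passes only in rows, so rows that do not move let the fingers close, or fill a call up. It gives the time, the measured TCP pose, the force and the opening at its end, in the units of the state.
- ctrl.read_state(): the state, without advancing time (a new reading comes with each control period).
- ctrl.read_camera(name): name is "scene" or "side" or "wrist"; returns a dict with "color" (384x512x3 uint8, red, green, blue), "vfov" (degrees; the focal length in pixels is half the picture's height over the tangent of half this angle, whatever the lens; pixels are square), "cx", "cy" (the principal point, pixels), "rvec" (rotation vector, rad) and "tvec" (3), from world to camera coordinates, as OpenCV has them. Camera axes: x right, y down, z forward; pixel columns grow to the right and rows downward; lengths in m; the calibration is good to about 2 mm. A picture is of the moment at which its call begins. There is no depth.
- ctrl.finish_job(): hands the job in, once; it reports no verdict.
The state is a dict: "time_s": time; "q": joint angles; "qd": joint speeds; "effort": joint torques, N m; "position": TCP position; "tool_rot": TCP orientation; "ft_force": force on the tool from outside, world axes, zero at the start; "wrist_torque": the same for the moment, N m; "width": opening from 0.0 (shut) to 1.0 (fully open).
Only numpy, scipy, OpenCV 4.12 (cv2) and the standard library are available. Lean on these libraries where they do the work, as an engineer would, in place of code of your own. Each camera call takes 0.05 s, during which the arm holds its last target. There are 200 camera calls.

## Task

Take the circuit board in the blue frame out of the slotted stand and lean it on the inspection rack: lower edge on the black rubber strip, square to the rack, tipped back about 20 degrees from upright against the steel rail. Lay it back while you still hold it, then let go so that it stays there by itself; leave the board in the yellow frame in its slot.

Things in the scene. Friction and masses are not known exactly. Their poses are not given: they have to be found in the camera images.
- blue_board_mid (a point): Centre (half-way up) of the circuit board in the BLUE frame: a rigid plate 80 mm wide (y), 140 mm high (z, up) and 10 mm thick (x; components on the -x face), 0.1 to 0.2 kg. Its top edge is 70 mm above this point. It stands upright in one slot of the grey stand. Grip it across its thickness near the middle of the top edge; lift it straight up.
- blue_board_foot (a point): Centre of the lower edge of the same blue-framed board, 70 mm below its mid point along its z axis; same axes.
- yellow_board_mid (a point): Centre of the circuit board in the YELLOW frame, same size and axes, in the other slot of the stand. It stays there.
- stand: Grey plastic stand fixed to the bench, 117 x 96 x 26 mm (x, y, z); origin at the centre of its underside, z up. Two slots along y, 37.5 mm either side of the origin in x, 12 mm wide; slot floor 4 mm above the bench, slot walls up to 26 mm. 118 mm of each board stands free above it.
- rack_strip (a point): Centre of the top of the black rubber strip (30 mm in x, 110 mm in y, level) on the base of the steel inspection rack, 8 mm above the bench; the rack is fixed. x points level from the strip toward the rail (away from the rack's open front), y runs along strip and rail, z up. The rubber keeps a board's lower edge from sliding.
- rack_rail (a point): Middle of the rack's rail, a level round bar of 10 mm diameter along y, 37 mm behind the strip's centre in x and 75 mm above it, between posts 128 mm apart (15 mm ball caps). Same axes as the strip. A board with its lower-edge centre on the strip's middle and its back on the rail leans 20 degrees from upright, top toward +x.
Mind the look-alikes: they are no part of the job. Several things look just like the part that bears blue_board_mid: the one meant starts farthest from the robot's base.

How it is judged:
By the outcome, as a careful person would: the job done as asked, in the order asked, and still so for the second after the job is handed in, with the robot touching nothing.
It also fails if it takes over 40 s, if anything falls off the work surface, if the arm or the gripper's body presses on something with over 40 N, if the wrist force passes 120 N, or if a joint passes its speed limit or range.

## Working session

There is one attempt and no reset: what is moved stays moved. The work goes in short steps, Python scripts to look and compute and a tool call to move; the robot and the scene stay as the last step left them, time stands still between calls to the robot, and variables do not carry over. Pictures are saved under pics/ and viewed, about 8 in all and at most 12, crops included, and the job is handed in when it is done.

Besides the shell and the picture viewer there is one more tool, called after ">>>" as name([rows], argument=value, ...), one row to a line, values as JSON. send_rows: Moves the arm, as the interface text tells. Its arguments: {"type":"object","properties":{"steps":{"type":"array"},"squeeze":{"type":"number"}},"required":["steps"]}

```bash
mkdir -p pics; cat > h.py <<'E'
import numpy as np, cv2
from rig import ctrl
def cam(n):
    c=ctrl.read_camera(n); im=c["color"]; f=im.shape[0]/2/np.tan(np.radians(c["vfov"])/2)
    R=cv2.Rodrigues(np.array(c["rvec"],float))[0]; t=np.array(c["tvec"],float).ravel()
    return dict(im=im,f=f,cx=c["cx"],cy=c["cy"],R=R,t=t,C=-R.T@t)
def ray(c,u,v):
    d=c["R"].T@np.array([(u-c["cx"])/c["f"],(v-c["cy"])/c["f"],1]); return d/np.linalg.norm(d)
def onz(c,u,v,z):
    d=ray(c,u,v); return c["C"]+d*(z-c["C"][2])/d[2]
def proj(c,p):
    q=c["R"]@np.array(p,float)+c["t"]; return np.array([c["cx"]+c["f"]*q[0]/q[2],c["cy"]+c["f"]*q[1]/q[2]])
def tri(c1,p1,c2,p2):
    d1,d2=ray(c1,*p1),ray(c2,*p2); s=np.linalg.lstsq(np.c_[d1,-d2],c2["C"]-c1["C"],rcond=None)[0]
    a=c1["C"]+s[0]*d1;b=c2["C"]+s[1]*d2
    return (a+b)/2,np.linalg.norm(a-b)
def save(c,name,crop=None,k=1):
    im=c["im"][:,:,::-1]
    if crop: x0,y0,x1,y1=crop; im=im[y0:y1,x0:x1]
    cv2.imwrite("pics/"+name,cv2.resize(im,None,fx=k,fy=k,interpolation=cv2.INTER_CUBIC))
E
python3 - <<'E'
from h import *
for n in("scene","side"):
    c=cam(n); save(c,n+"1.png",k=1.5); print(n,c["C"],c["f"],c["R"][2])
s=ctrl.read_state(); print(s)
E
```

```text
scene [-0.31319976  0.63861202  1.0057115 ] 496.68722914479633 [ 0.55978984 -0.39846096 -0.72654263]
side [0.13317187 0.81866399 0.61578805] 429.2303676032065 [ 0.30883987 -0.73584048 -0.60262486]
{'time_s': 0.1, 'q': array([ 1.10606943,  0.46937877, -0.048576  ,  1.53358154,  0.02405663,
        1.14101602, -0.0823003 ]), 'qd': array([-0.00086607, -0.00018907,  0.00033213, -0.00212291,  0.00077639,
       -0.00096205,  0.0008632 ]), 'effort': array([-5.69781805e-04, -5.11520827e+01, -4.73268970e-02, -2.38392985e+01,
        1.06909865e-02,  4.42338700e-03, -2.22868346e-05]), 'position': array([ 0.28474502, -0.61141169,  0.23035118]), 'tool_rot': array([ 9.76350941e-01,  2.16189801e-01, -2.10628340e-04, -8.75138527e-04]), 'ft_force': array([-0.21134526, -0.11403103, -0.90190036]), 'wrist_torque': array([-0.00516769, -0.02671138,  0.01318474]), 'width': 1.0000129129615822}
```

View pics/scene1.png

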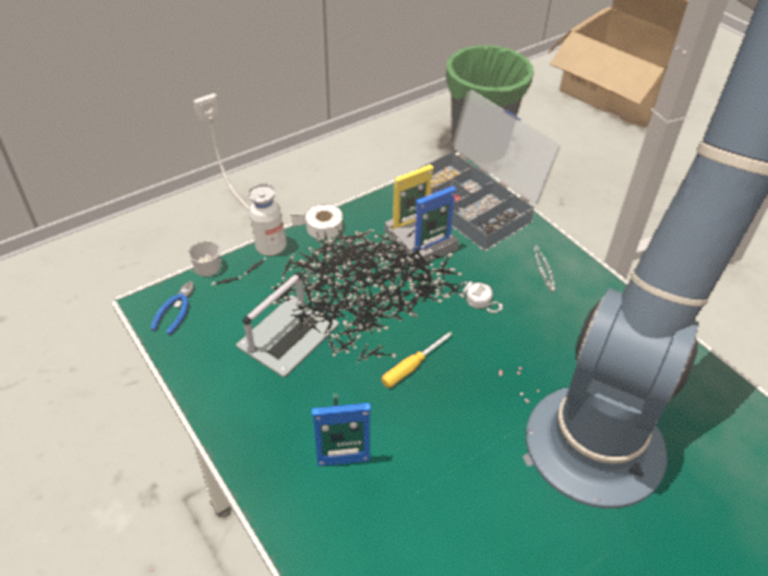

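View pics/side1.png

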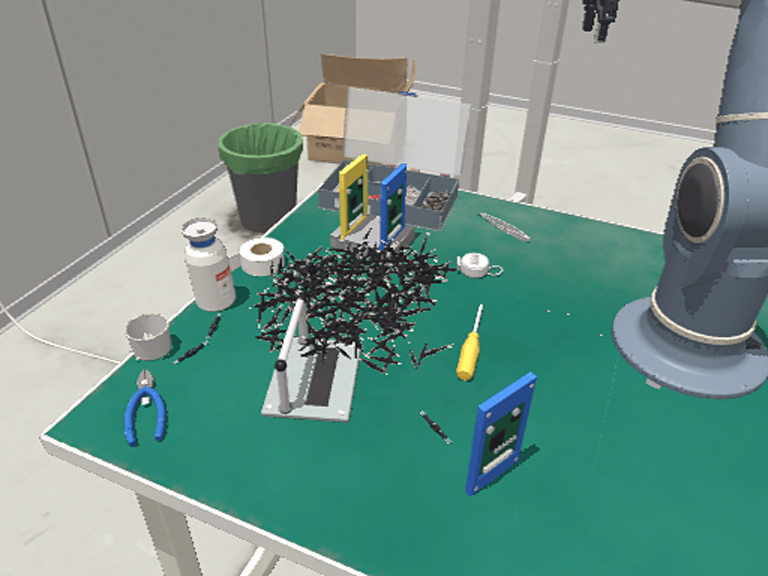

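The scene view shows two blue boards: A in the stand at scene (289,147) px full-res, and B standing loose at (228,290). "In the slotted stand" and "farthest from the base" should both mean A. I'll check the distances and a crop.

```bash
cat > m.py <<'E'
from h import *
a,b=cam("scene"),cam("side")
for c in(a,b):
    hsv=cv2.cvtColor(c["im"],cv2.COLOR_RGB2HSV)
    for nm,lo,hi in(("blue",(105,150,60),(122,255,255)),("yel",(20,150,90),(32,255,255))):
        m=cv2.inRange(hsv,lo,hi); m=cv2.morphologyEx(m,cv2.MORPH_CLOSE,np.ones((3,3)))
        for k in cv2.findContours(m,cv2.RETR_EXTERNAL,cv2.CHAIN_APPROX_NONE)[0]:
            if cv2.contourArea(k)>150:
                h=cv2.convexHull(k); q=cv2.approxPolyDP(h,3,True)[:,0]
                print(nm,cv2.contourArea(k),q.tolist())
ca=a["im"][95:260,150:320][:,:,::-1]; cb=b["im"][95:290,160:310][:,:,::-1]
cv2.imwrite("pics/crop_a.png",cv2.resize(ca,(680,660-60),interpolation=cv2.INTER_CUBIC) if 0 else cv2.resize(ca,None,fx=3.6,fy=3.6,interpolation=cv2.INTER_CUBIC))
cv2.imwrite("pics/crop_b.png",cv2.resize(cb,None,fx=3,fy=3,interpolation=cv2.INTER_CUBIC))
E
python3 m.py
```

```text
blue 1217.5 [[245, 269], [245, 306], [212, 307], [208, 274]]
yel 222.5 [[280, 235], [282, 238], [260, 257], [256, 255], [258, 248]]
blue 352.5 [[102, 259], [110, 275], [108, 290], [87, 297], [83, 287], [85, 269], [95, 258]]
blue 1971.5 [[354, 248], [357, 251], [344, 307], [313, 330], [319, 270]]
blue 347.0 [[270, 109], [269, 150], [253, 166], [254, 121]]
yel 275.5 [[317, 222], [316, 245], [309, 253], [304, 247], [308, 231]]
yel 662.5 [[244, 103], [243, 144], [227, 158], [226, 115]]
```

View pics/crop_a.png

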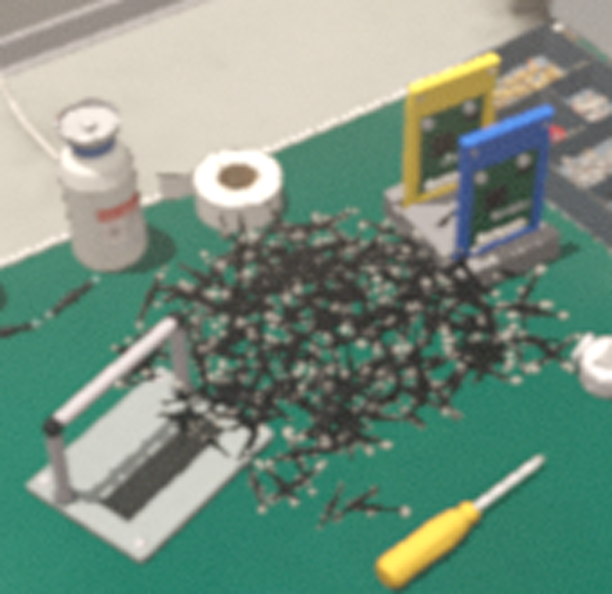

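View pics/crop_b.png

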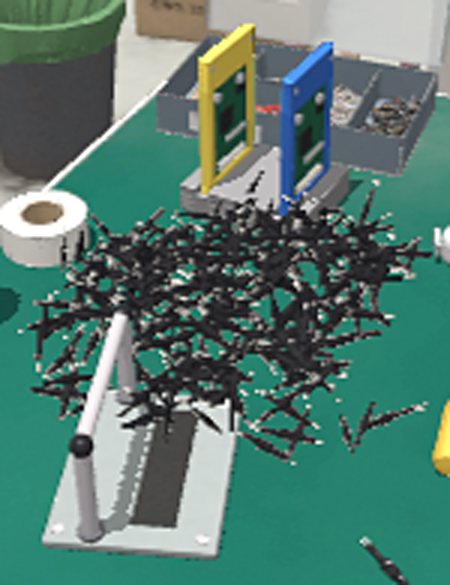

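Scene crop: blue board A stands in the near slot (blue at crop (505,180)), yellow is in the slot behind it, and the rack is lower left with its strip at about (155,475). Leads from the pile lie near the rack's far end. A is the one meant. Next I'll triangulate the points I read off.

```bash
python3 - <<'E'
from h import *
a,b=cam("scene"),cam("side")
A=lambda x,y:(150+x/3.6-.4,95+y/3.6-.4); B=lambda x,y:(160+x/3-.3,95+y/3-.3)
for n,p,q in(("blue top +y",(460,147),(286,76)),("blue top -y",(550,110),(330,43)),("yel +y",(406,88),(202,60)),("yel -y",(497,60),(252,27)),
 ("rail+y",(52,427),(80,445)),("rail-y",(175,322),(120,318)),("plate +x+y",(28,485),(43,543)),("plate -x+y",(140,560),(218,555)),("plate -x-y",(272,437),(238,405)),
 ("strip +x+y",(103,503),(133,523)),("strip -x+y",(128,520),(172,527)),("lead on rack",(165,410),(165,425))):
    P,e=tri(a,A(*p),b,B(*q)); print(n,P.round(4),round(e,4))
for n,p in(("strip+x+y",(103,503)),("strip-x+y",(128,520))): print(n,onz(a,*A(*p),.008).round(4))
for n,p in(("strip+x+y",(133,523)),("strip-x+y",(172,527)),("-x-y",(197,413))): print(n,onz(b,*B(*p),.008).round(4))
print("B dist",[onz(a,228,307,0).round(3)])
w=cam("wrist"); s=ctrl.read_state()
from scipy.spatial.transform import Rotation as R
T=R.from_quat(s["tool_rot"]); print("cam in tool",T.inv().apply(w["C"]-s["position"]),(T.inv().as_matrix()@w["R"].T).round(3),w["f"])
E
```

```text
blue top +y [ 0.4867 -0.0065  0.1489] 0.0052
blue top -y [ 0.4871 -0.094   0.1411] 0.0007
yel +y [ 0.5658 -0.0148  0.1445] 0.0015
yel -y [ 0.5617 -0.1004  0.1378] 0.0017
rail+y [0.4634 0.3522 0.08  ] 0.0009
rail-y [0.506  0.2305 0.0764] 0.0021
plate +x+y [0.4885 0.3685 0.0008] 0.0036
plate -x+y [0.3811 0.3367 0.0072] 0.003
plate -x-y [ 0.4345  0.1954 -0.0046] 0.0014
strip +x+y [0.4439 0.3317 0.0021] 0.0019
strip -x+y [0.4195 0.325  0.0032] 0.0025
lead on rack [0.4564 0.2697 0.0396] 0.0177
strip+x+y [0.4406 0.333  0.008 ]
strip-x+y [0.4174 0.3258 0.008 ]
strip+x+y [0.44   0.3372 0.008 ]
strip-x+y [0.416  0.3299 0.008 ]
-x-y [0.4501 0.2282 0.008 ]
B dist [array([0.197, 0.338, 0.   ])]
cam in tool [ 0.06554699  0.00092423 -0.14301357] [[-0.001 -0.965 -0.261]
 [ 1.    -0.001 -0.   ]
 [-0.    -0.261  0.965]] 331.14186238293627
```

```bash
cat > plan.py <<'E'
import sys,json
from h import *
from scipy.spatial.transform import Rotation as R, Slerp
def tool(yaw,tilt=0):
    "tool z down, y along (cos yaw,sin yaw); tilt leans the held board's top toward +y_tool"
    c,s=np.cos(yaw),np.sin(yaw)
    T=R.from_matrix(np.c_[[-s,c,0],[c,s,0],[0,0,-1]])
    return T*R.from_euler("x",tilt)
def plan(wps,start=None):
    "wps: (pos,Rot,rows,hand)"
    s=ctrl.read_state(); p,q=(np.array(s["position"]),R.from_quat(s["tool_rot"])) if start is None else start
    rows=[]
    for P,Q,n,h in wps:
        p0,sl=p.copy(),Slerp([0,1],R.concatenate([q,Q]))
        for i in range(1,n+1):
            d=q.inv().apply(p0+(np.array(P)-p0)*i/n-p)/.03; a=(q.inv()*sl(i/n)).as_rotvec()/(np.pi/2)
            d,a=d.round(2)+0,a.round(3)+0
            if abs(d).max()>1 or np.linalg.norm(a)>.119: print("LIMIT",d,a)
            rows.append([d.tolist(),a.tolist(),h]); p=p+q.apply(d*.03); q=q*R.from_rotvec(a*np.pi/2)
    for i in range(0,len(rows),8): print(json.dumps(rows[i:i+8]))
def err():
    s=ctrl.read_state(); print("t",s["time_s"],"p",s["position"].round(4),"yaw",np.degrees(np.arctan2(*R.from_quat(s["tool_rot"]).as_matrix()[[1,0],1])).round(2),"F",s["ft_force"].round(1),"w",round(s["width"],3))
E
python3 - <<'E'
from plan import *
a=cam("scene")
for u,v in((353,137),(303,100),(315,62),(372,105)): print(onz(a,u,v,.05).round(3),onz(a,u,v,.2).round(3))
D=tool(0)
plan([([.32,-.56,.36],R.from_quat(ctrl.read_state()["tool_rot"]),5,.2),([.47,-.10,.36],D,16,.2),([.487,-.05,.27],D,3,.2)])
E
```

```text
[ 0.445 -0.263  0.05 ] [ 0.326 -0.121  0.2  ]
[ 0.671 -0.253  0.05 ] [ 0.517 -0.113  0.2  ]
[ 0.824 -0.429  0.05 ] [ 0.646 -0.261  0.2  ]
[ 0.529 -0.421  0.05 ] [ 0.396 -0.255  0.2  ]
LIMIT [ 1.01 -0.04  0.  ] [ 0.     0.    -0.045]
LIMIT [1.01 0.03 0.  ] [ 0.     0.    -0.045]
[[[0.36, -0.21, -0.86], [0.0, 0.0, 0.0], 0.2], [[0.36, -0.22, -0.86], [0.0, 0.0, 0.0], 0.2], [[0.35, -0.21, -0.86], [0.0, 0.0, 0.0], 0.2], [[0.36, -0.22, -0.86], [0.0, 0.0, 0.0], 0.2], [[0.36, -0.21, -0.85], [0.0, 0.0, 0.0], 0.2], [[0.69, -0.74, 0.0], [0.0, 0.0, -0.045], 0.2], [[0.74, -0.68, 0.0], [0.0, 0.0, -0.045], 0.2], [[0.78, -0.64, 0.0], [0.0, 0.0, -0.045], 0.2]]
[[[0.83, -0.57, 0.0], [0.0, 0.0, -0.046], 0.2], [[0.86, -0.52, 0.0], [0.0, 0.0, -0.045], 0.2], [[0.91, -0.45, 0.0], [0.0, 0.0, -0.045], 0.2], [[0.93, -0.39, 0.0], [0.0, 0.0, -0.045], 0.2], [[0.95, -0.32, 0.0], [0.0, 0.0, -0.045], 0.2], [[0.98, -0.25, 0.0], [0.0, 0.0, -0.045], 0.2], [[0.99, -0.18, 0.0], [0.0, 0.0, -0.046], 0.2], [[1.0, -0.11, 0.0], [0.0, 0.0, -0.045], 0.2]]
[[[1.01, -0.04, 0.0], [0.0, 0.0, -0.045], 0.2], [[1.01, 0.03, 0.0], [0.0, 0.0, -0.045], 0.2], [[1.0, 0.1, 0.0], [0.0, 0.0, -0.045], 0.2], [[0.99, 0.17, 0.0], [0.0, 0.0, -0.045], 0.2], [[0.98, 0.25, 0.0], [0.0, 0.0, -0.046], 0.2], [[0.56, 0.19, 1.0], [0.0, 0.0, 0.0], 0.2], [[0.55, 0.19, 1.0], [0.0, 0.0, 0.0], 0.2], [[0.56, 0.19, 1.0], [0.0, 0.0, 0.0], 0.2]]
```

>>> send_rows([
  [[0.36, -0.22, -0.86], [0, 0, 0], 0.2],
  [[0.36, -0.22, -0.86], [0, 0, 0], 0.2],
  [[0.36, -0.22, -0.86], [0, 0, 0], 0.2],
  [[0.36, -0.22, -0.86], [0, 0, 0], 0.2],
  [[0.36, -0.22, -0.86], [0, 0, 0], 0.2],
  [[0.69, -0.74, 0], [0, 0, -0.045], 0.2],
  [[0.74, -0.68, 0], [0, 0, -0.045], 0.2],
  [[0.78, -0.64, 0], [0, 0, -0.045], 0.2],
])

```text
time_s: 1.4
position: [0.3481, -0.4709, 0.3638]
tool_rot: [0.948, 0.319, -0.0, -0.0]
ft_force: [0.2, 0.6, 0.1]
width: 0.598
```

>>> send_rows([
  [[0.83, -0.57, 0], [0, 0, -0.045], 0.2],
  [[0.86, -0.52, 0], [0, 0, -0.045], 0.2],
  [[0.91, -0.45, 0], [0, 0, -0.045], 0.2],
  [[0.93, -0.39, 0], [0, 0, -0.045], 0.2],
  [[0.95, -0.32, 0], [0, 0, -0.045], 0.2],
  [[0.98, -0.25, 0], [0, 0, -0.045], 0.2],
  [[0.99, -0.18, 0], [0, 0, -0.045], 0.2],
  [[1, -0.11, 0], [0, 0, -0.045], 0.2],
])

```text
time_s: 2.4
position: [0.4242, -0.226, 0.3643]
tool_rot: [0.811, 0.585, -0.0, 0.001]
ft_force: [0.9, 0.8, 0.2]
width: 0.6
```

```bash
python3 - <<'E'
from plan import *
err(); D=tool(0)
plan([([.487,-.05,.36],D,8,.2)]); plan([([.487,-.05,.29],D,8,.2)])
E
```

```text
t 2.4 p [ 0.4242 -0.226   0.3643] yaw -18.45 F [0.9 0.8 0.2] w 0.6
[[[0.78, 0.02, 0.02], [0.0, 0.0, -0.026], 0.2], [[0.78, 0.04, 0.01], [0.0, 0.0, -0.025], 0.2], [[0.77, 0.08, 0.02], [0.0, 0.0, -0.026], 0.2], [[0.77, 0.11, 0.02], [0.0, 0.0, -0.026], 0.2], [[0.77, 0.14, 0.02], [0.0, 0.0, -0.025], 0.2], [[0.76, 0.17, 0.01], [0.0, 0.0, -0.026], 0.2], [[0.75, 0.21, 0.02], [0.0, 0.001, -0.025], 0.2], [[0.74, 0.23, 0.02], [0.0, 0.0, -0.026], 0.2]]
[[[0.78, 0.02, 0.31], [0.0, 0.0, -0.026], 0.2], [[0.78, 0.04, 0.31], [0.0, 0.0, -0.025], 0.2], [[0.77, 0.08, 0.31], [0.0, 0.0, -0.026], 0.2], [[0.77, 0.11, 0.31], [0.0, 0.0, -0.026], 0.2], [[0.77, 0.14, 0.3], [0.0, 0.0, -0.025], 0.2], [[0.76, 0.17, 0.31], [0.0, 0.0, -0.026], 0.2], [[0.75, 0.21, 0.31], [0.0, 0.001, -0.025], 0.2], [[0.75, 0.23, 0.31], [0.0, 0.0, -0.026], 0.2]]
```

>>> send_rows([
  [[0.78, 0.02, 0.3], [0, 0, -0.026], 0.2],
  [[0.78, 0.04, 0.3], [0, 0, -0.026], 0.2],
  [[0.77, 0.08, 0.3], [0, 0, -0.026], 0.2],
  [[0.77, 0.11, 0.3], [0, 0, -0.026], 0.2],
  [[0.77, 0.14, 0.3], [0, 0, -0.026], 0.2],
  [[0.76, 0.17, 0.3], [0, 0, -0.026], 0.2],
  [[0.75, 0.2, 0.3], [0, 0, -0.026], 0.2],
  [[0.75, 0.23, 0.3], [0, 0, -0.026], 0.2],
])

```text
time_s: 3.4
position: [0.4886, -0.0368, 0.2866]
tool_rot: [0.697, 0.717, -0.0, 0.0]
ft_force: [0.9, 0.2, -0.1]
width: 0.596
```

```bash
cat > top.py <<'E'
from plan import *
err(); w=cam("wrist"); hsv=cv2.cvtColor(w["im"],cv2.COLOR_RGB2HSV)
for nm,lo,hi in(("blue",(105,120,60),(122,255,255)),("yel",(20,120,90),(32,255,255))):
    m=cv2.inRange(hsv,lo,hi)
    for k in cv2.findContours(m,cv2.RETR_EXTERNAL,cv2.CHAIN_APPROX_NONE)[0]:
        if cv2.contourArea(k)>200:
            r=cv2.minAreaRect(k); q=cv2.boxPoints(r); print(nm,cv2.contourArea(k),[(p.round(0).tolist(),onz(w,*p,.144)[:2].round(4).tolist()) for p in q])
save(w,"wrist1.png",k=1.5)
E
python3 top.py
```

```text
t 3.4 p [ 0.4886 -0.0368  0.2866] yaw 1.59 F [ 0.9  0.2 -0.1] w 0.596
blue 399.5 [([250.0, 232.0], [0.481, -0.0877]), ([256.0, 136.0], [0.4847, 0.0002]), ([268.0, 137.0], [0.4946, -0.0002]), ([261.0, 233.0], [0.4917, -0.0882])]
yel 1854.5 [([304.0, 237.0], [0.5318, -0.0911]), ([318.0, 139.0], [0.5381, -0.0008]), ([356.0, 145.0], [0.5705, -0.0045]), ([342.0, 242.0], [0.5668, -0.0954])]
```

View pics/wrist1.png

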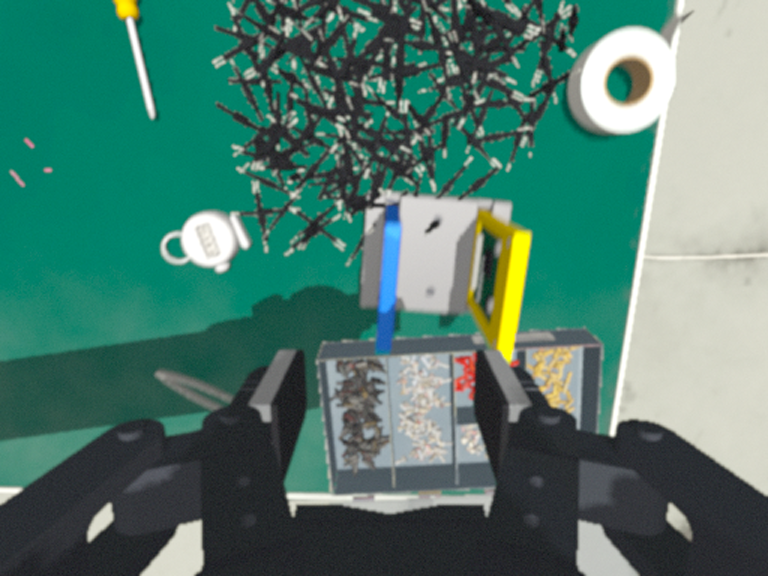

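Wrist picture: the blue top edge runs from (255,136) to (256,233) full-res, centred between the open fingers. Yellow is to the right and clear of them. That puts the board centre at about (0.488, -0.048) with yaw about -2°.

```bash
python3 - <<'E'
from plan import *
D=tool(np.radians(-2.1))
plan([([.488,-.048,.27],D,3,.2),([.488,-.048,.18],D,5,.2)])
E
```

```text
[[[-0.17, -0.01, 0.17], [0.0, 0.0, 0.015], 0.2], [[-0.17, -0.01, 0.18], [0.0, -0.001, 0.015], 0.2], [[-0.17, -0.01, 0.17], [-0.001, 0.0, 0.015], 0.2], [[0.0, 0.0, 0.6], [0.0, 0.0, 0.0], 0.2], [[0.0, 0.0, 0.6], [0.0, 0.0, 0.0], 0.2], [[0.0, 0.0, 0.6], [0.0, 0.0, 0.0], 0.2], [[0.0, 0.0, 0.6], [0.0, 0.0, 0.0], 0.2], [[0.0, 0.0, 0.6], [0.0, 0.0, 0.0], 0.2]]
```

>>> send_rows([
  [[-0.13, -0.01, 0.17], [0, 0, 0.015], 0.2],
  [[-0.13, -0.01, 0.17], [0, 0, 0.015], 0.2],
  [[-0.13, -0.01, 0.17], [0, 0, 0.015], 0.2],
  [[0, 0, 0.6], [0, 0, 0], 0.2],
  [[0, 0, 0.6], [0, 0, 0], 0.2],
  [[0, 0, 0.6], [0, 0, 0], 0.2],
  [[0, 0, 0.5], [0, 0, 0], 0.2],
  [[0, 0, 0], [0, 0, 0], 0.2],
])

```text
time_s: 4.45
position: [0.4877, -0.0513, 0.1975]
tool_rot: [0.726, 0.688, -0.0, 0.0]
ft_force: [-0.4, 0.0, 0.2]
width: 0.6
```

```bash
sed -i 's/wrist1/wrist2/' top.py; python3 top.py; python3 - <<'E'
from plan import *
D=tool(np.radians(-2.1)); plan([([.488,-.048,.110],D,6,.2)])
E
```

```text
t 4.45 p [ 0.4877 -0.0513  0.1975] yaw -3.13 F [-0.4  0.   0.2] w 0.6
blue 1921.0 [([251.0, 130.0], [0.4857, -0.0016]), ([268.0, 130.0], [0.4956, -0.0022]), ([268.0, 269.0], [0.4912, -0.092]), ([251.0, 269.0], [0.4801, -0.0914])]
yel 6362.5 [([320.0, 264.0], [0.5251, -0.0902]), ([334.0, 129.0], [0.534, -0.0039]), ([396.0, 136.0], [0.5703, -0.0097]), ([382.0, 271.0], [0.5656, -0.0972])]
[[[0.02, 0.0, 0.49], [0.0, 0.0, -0.002], 0.2], [[0.02, -0.01, 0.49], [0.0, 0.0, -0.002], 0.2], [[0.01, 0.0, 0.49], [0.0, 0.0, -0.002], 0.2], [[0.02, 0.0, 0.49], [0.001, 0.001, -0.002], 0.2], [[0.02, -0.01, 0.49], [0.0, 0.0, -0.002], 0.2], [[0.02, 0.0, 0.49], [0.0, 0.0, -0.001], 0.2]]
```

>>> send_rows([
  [[0, 0, 0.5], [0, 0, 0], 0.2],
  [[0, 0, 0.5], [0, 0, 0], 0.2],
  [[0, 0, 0.5], [0, 0, 0], 0.2],
  [[0, 0, 0.5], [0, 0, 0], 0.2],
  [[0, 0, 0.5], [0, 0, 0], 0.2],
  [[0, 0, 0.4], [0, 0, 0], 0.2],
  [[0, 0, 0.1], [0, 0, 0], 0.2],
  [[0, 0, 0], [0, 0, 0], 0.2],
])

```text
time_s: 5.5
position: [0.4893, -0.0513, 0.1024]
tool_rot: [0.726, 0.687, 0.0, 0.001]
ft_force: [-0.5, -0.2, -0.4]
width: 0.603
```

>>> send_rows([
  [[0, 0, 0], [0, 0, 0], -1],
  [[0, 0, 0], [0, 0, 0], -1],
  [[0, 0, 0], [0, 0, 0], -1],
  [[0, 0, 0], [0, 0, 0], -1],
  [[0, 0, 0], [0, 0, 0], -1],
  [[0, 0, 0], [0, 0, 0], -1],
  [[0, 0, 0], [0, 0, 0], -1],
  [[0, 0, 0], [0, 0, 0], -1],
], squeeze=50)

```text
time_s: 6.5
position: [0.489, -0.0513, 0.1034]
tool_rot: [0.726, 0.687, 0.0, 0.002]
ft_force: [-0.5, -0.3, 0.0]
width: 0.108
```

```bash
python3 - <<'E'
from plan import *
err()
E
```

```text
t 6.5 p [ 0.489  -0.0513  0.1034] yaw -3.14 F [-0.5 -0.3  0. ] w 0.108
```

```bash
python3 - <<'E'
from plan import *
q0=R.from_quat(ctrl.read_state()["tool_rot"])
plan([([.489,-.051,.29],q0,8,-1),([.43,.235,.29],tool(np.radians(19.3)),12,-1)])
E
```

```text
[[[0.0, 0.0, -0.78], [0.0, 0.0, 0.0], -1], [[0.0, 0.0, -0.78], [0.0, 0.0, 0.0], -1], [[0.0, 0.01, -0.77], [0.0, 0.0, 0.0], -1], [[0.0, 0.0, -0.78], [0.0, 0.0, 0.0], -1], [[0.0, 0.0, -0.78], [0.0, 0.0, 0.0], -1], [[0.0, 0.0, -0.78], [0.0, 0.0, 0.0], -1], [[0.0, 0.01, -0.77], [0.0, 0.0, 0.0], -1], [[0.0, 0.0, -0.78], [0.0, 0.0, 0.0], -1]]
[[[0.78, -0.21, 0.0], [0.0, 0.0, -0.021], -1], [[0.79, -0.18, 0.0], [0.0, 0.0, -0.021], -1], [[0.8, -0.15, -0.01], [0.0, 0.0, -0.02], -1], [[0.8, -0.13, 0.0], [0.001, 0.0, -0.021], -1], [[0.81, -0.11, 0.0], [0.0, 0.001, -0.021], -1], [[0.8, -0.07, 0.0], [0.0, 0.0, -0.021], -1], [[0.81, -0.05, 0.0], [0.0, 0.0, -0.02], -1], [[0.81, -0.03, 0.0], [0.0, 0.0, -0.021], -1]]
[[[0.82, 0.0, 0.0], [0.0, 0.0, -0.021], -1], [[0.81, 0.03, 0.0], [0.0, 0.0, -0.021], -1], [[0.8, 0.06, 0.0], [0.0, 0.0, -0.021], -1], [[0.81, 0.08, 0.0], [0.001, 0.0, -0.02], -1]]
```

>>> send_rows([
  [[0, 0, -0.3], [0, 0, 0], -1],
  [[0, 0, -0.6], [0, 0, 0], -1],
  [[0, 0, -0.8], [0, 0, 0], -1],
  [[0, 0, -0.9], [0, 0, 0], -1],
  [[0, 0, -0.9], [0, 0, 0], -1],
  [[0, 0, -0.9], [0, 0, 0], -1],
  [[0, 0, -0.9], [0, 0, 0], -1],
  [[0, 0, -0.8], [0, 0, 0], -1],
])

```text
time_s: 7.5
position: [0.4887, -0.0509, 0.2941]
tool_rot: [0.726, 0.688, 0.002, 0.003]
ft_force: [0.4, 0.3, -1.9]
width: 0.106
```

>>> send_rows([
  [[0.78, -0.21, 0], [0, 0, -0.021], -1],
  [[0.79, -0.18, 0], [0, 0, -0.021], -1],
  [[0.8, -0.15, 0], [0, 0, -0.021], -1],
  [[0.8, -0.13, 0], [0, 0, -0.021], -1],
  [[0.8, -0.11, 0], [0, 0, -0.021], -1],
  [[0.8, -0.07, 0], [0, 0, -0.021], -1],
  [[0.8, -0.05, 0], [0, 0, -0.021], -1],
  [[0.8, -0.03, 0], [0, 0, -0.021], -1],
])

```text
time_s: 8.5
position: [0.4436, 0.1519, 0.2928]
tool_rot: [0.621, 0.784, 0.002, 0.003]
ft_force: [0.1, -0.4, -1.8]
width: 0.11
```

```bash
python3 - <<'E'
from plan import *
err(); w=cam("wrist"); save(w,"wrist3.png",k=1.5)
plan([([.43,.235,.29],tool(np.radians(19.3)),8,-1)])
E
```

```text
t 8.5 p [0.4436 0.1519 0.2928] yaw 13.19 F [ 0.1 -0.4 -1.8] w 0.11
[[[0.33, 0.03, 0.01], [0.001, 0.0, -0.008], -1], [[0.33, 0.03, 0.02], [0.0, 0.0, -0.008], -1], [[0.34, 0.03, 0.01], [0.001, 0.0, -0.008], -1], [[0.33, 0.04, 0.01], [0.0, 0.0, -0.008], -1], [[0.33, 0.05, 0.02], [0.001, 0.0, -0.008], -1], [[0.33, 0.04, 0.01], [0.0, 0.0, -0.008], -1], [[0.33, 0.06, 0.01], [0.001, 0.0, -0.008], -1], [[0.32, 0.05, 0.01], [0.0, 0.0, -0.008], -1]]
```

View pics/wrist3.png

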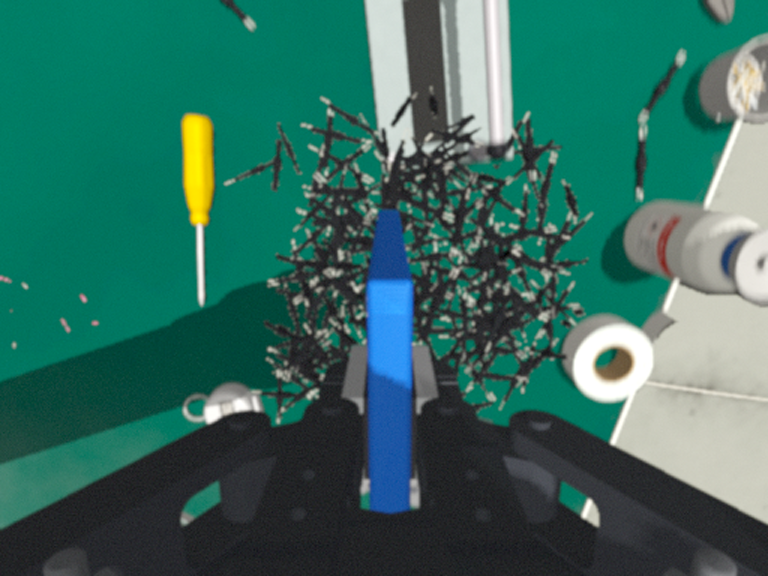

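Picture: the board hangs straight in the pads. The rack is at the top, with the strip at about columns 405-440 and the rail at about (497,60). A few leads lie near the strip's -y end. I'll move on and look once more from above the rack.

>>> send_rows([
  [[0.4, 0, 0], [0, 0, -0.008], -1],
  [[0.4, 0, 0], [0, 0, -0.008], -1],
  [[0.4, 0, 0], [0, 0, -0.008], -1],
  [[0.4, 0, 0], [0, 0, -0.008], -1],
  [[0.4, 0, 0], [0, 0, -0.008], -1],
  [[0.3, 0, 0], [0, 0, -0.008], -1],
  [[0.2, 0, 0], [0, 0, -0.008], -1],
  [[0, 0, 0], [0, 0, 0], -1],
])

```text
time_s: 9.55
position: [0.421, 0.2333, 0.2929]
tool_rot: [0.581, 0.814, 0.002, 0.002]
ft_force: [0.6, -0.5, -0.8]
width: 0.114
```

```bash
python3 - <<'E'
from plan import *
err(); w=cam("wrist"); save(w,"wrist4.png",(130,0,450,240),2.5)
np.save("w4.npy",np.r_[w["f"],w["cx"],w["cy"],w["R"].ravel(),w["t"]])
E
```

```text
t 9.55 p [0.421  0.2333 0.2929] yaw 18.92 F [ 0.6 -0.5 -0.8] w 0.114
```

View pics/wrist4.png

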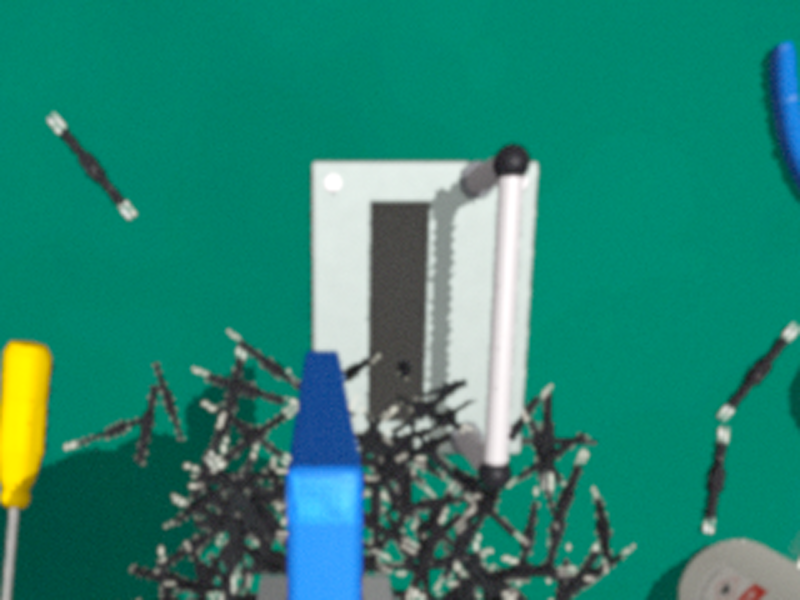

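```bash
cat > rack.py <<'E'
from plan import *
v=np.load("w4.npy"); w=dict(f=v[0],cx=v[1],cy=v[2],R=v[3:12].reshape(3,3),t=v[12:]); w["C"]=-w["R"].T@w["t"]
W=lambda x,y:(130+x/2.5-.3,y/2.5-.3)
P={n:onz(w,*W(*p),z)[:2] for n,p,z in(("s+x+y",(430,203),.008),("s-x+y",(372,203),.008),("s-x-",(370,385),.008),("s+x-",(425,385),.008),("rail+",(512,160),.083),("rail-",(494,478),.083),("pl-x+y",(312,160),.0),("pl+x+y",(540,162),.0),("lead",(405,368),.01))}
for k in P: print(k,P[k].round(4))
r=P["rail+"]-P["rail-"]; print("raillen",np.linalg.norm(r),"yaw",np.degrees(np.arctan2(-r[0],r[1])))
for a,b in(("s+x+y","s+x-"),("s-x+y","s-x-")):
    d=P[a]-P[b]; print("yaw strip",np.degrees(np.arctan2(-d[0],d[1])))
y=r/np.linalg.norm(r); x=np.array([y[1],-y[0]])
c1=(P["rail+"]+P["rail-"])/2-.037*x; c2=(P["s+x+y"]+P["s-x+y"])/2-.055*y
print("centre from rail",c1.round(4),"from strip",c2.round(4), "lead rel",(P["lead"]-c2)@x,(P["lead"]-c2)@y,"c1-c2",(c1-c2)@x,(c1-c2)@y)
E
python3 rack.py
```

```text
s+x+y [0.442  0.3364]
s-x+y [0.4151 0.3272]
s-x- [0.4444 0.2424]
s+x- [0.4714 0.2516]
rail+ [0.4598 0.3549]
rail- [0.5022 0.2303]
pl-x+y [0.3805 0.3372]
pl+x+y [0.4875 0.3728]
lead [0.4582 0.2567]
raillen 0.1316543087238409 yaw 18.800005907592727
yaw strip 19.119926689189473
yaw strip 19.066087354224006
centre from rail [0.446  0.2807] from strip [0.4463 0.2797] lead rel 0.003913350692775802 -0.025671277503774865 c1-c2 3.118162977678173e-05 0.0010139340205389182
```

```bash
python3 - <<'E'
from h import *
a,b=cam("scene"),cam("side")
for c in(a,b): print([proj(c,(.4463-s*.3256*d,.280+s*.9455*d,.008)).round(0).tolist() for s,d in((1,.055),(-1,.055),(-1,.025),(-1,.04))])
ca=a["im"][180:245,155:230,::-1]; cb=b["im"][190:280,170:245,::-1]
f=lambda i:cv2.resize(i,(400,int(400*i.shape[0]/i.shape[1])),interpolation=cv2.INTER_CUBIC)
A,B=f(ca),f(cb); o=np.zeros((max(len(A),len(B)),800,3),np.uint8); o[:len(A),:400]=A;o[:len(B),400:]=B
cv2.imwrite("pics/rk.png",o)
E
```

```text
[[181.0, 237.0], [209.0, 211.0], [201.0, 218.0], [205.0, 215.0]]
[[211.0, 269.0], [219.0, 230.0], [217.0, 240.0], [218.0, 235.0]]
```

View pics/rk.png

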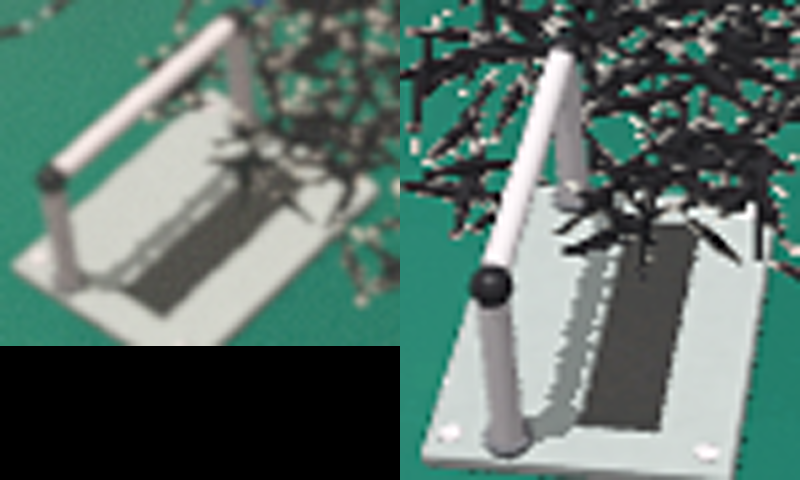

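Side crop: one lead tip sits on the strip at about (642,270) in the picture, roughly 25 mm toward -y from the strip's centre and so just inside the board's footprint. I'll lower the board shifted to +y, then slide it back just above the rubber to push the lead away.

```bash
cat >> plan.py <<'E'
C=np.array([.4463,.2800,.008]); Y=np.radians(19.0); L=.0994
X_=np.array([np.cos(Y),np.sin(Y),0]); Y_=np.array([-np.sin(Y),np.cos(Y),0]); Z_=np.array([0,0,1.])
def pose(x,y,z,deg):
    t=np.radians(deg); return C+x*X_+y*Y_+z*Z_+L*(np.sin(t)*X_+np.cos(t)*Z_), tool(Y,t)
def foot():
    s=ctrl.read_state(); q=R.from_quat(s["tool_rot"]); u=-q.as_matrix()[:,2]; d=s["position"]-L*u-C
    print("foot rack xyz mm",(1e3*np.array([d@X_,d@Y_,d@Z_])).round(1),"tilt",np.degrees(np.arctan2(u@X_,u@Z_)).round(2),"roll",np.degrees(np.arctan2(u@Y_,u@Z_)).round(2)); err()
E
python3 - <<'E'
from plan import *
foot()
a=pose(-.004,.018,.09,0);b=pose(-.004,.018,.03,8)
plan([(*a,4,-1),(*b,4,-1)])
E
```

```text
foot rack xyz mm [-38.4 -37.  185.4] tilt -0.38 roll 0.08
t 9.7 p [0.4214 0.2325 0.2928] yaw 18.82 F [-0.7 -0.6 -1.3] w 0.113
[[[0.46, 0.29, 0.8], [0.001, 0.0, -0.001], -1], [[0.46, 0.28, 0.79], [0.001, 0.0, 0.0], -1], [[0.46, 0.29, 0.8], [0.001, 0.001, -0.001], -1], [[0.45, 0.29, 0.79], [0.001, 0.0, 0.0], -1], [[0.0, 0.12, 0.51], [0.022, 0.0, 0.0], -1], [[0.0, 0.13, 0.5], [0.023, 0.0, 0.0], -1], [[0.0, 0.15, 0.5], [0.022, 0.0, 0.0], -1], [[0.0, 0.17, 0.5], [0.022, 0.0, 0.0], -1]]
```

>>> send_rows([
  [[0.46, 0.29, 0.8], [0, 0, 0], -1],
  [[0.46, 0.29, 0.8], [0, 0, 0], -1],
  [[0.46, 0.29, 0.8], [0, 0, 0], -1],
  [[0.46, 0.29, 0.8], [0, 0, 0], -1],
  [[0, 0.12, 0.45], [0.023, 0, 0], -1],
  [[0, 0.13, 0.45], [0.023, 0, 0], -1],
  [[0, 0.15, 0.45], [0.023, 0, 0], -1],
  [[0, 0.17, 0.4], [0.022, 0, 0], -1],
])

```text
time_s: 10.7
position: [0.4572, 0.2979, 0.1399]
tool_rot: [0.585, 0.808, -0.057, -0.038]
ft_force: [0.6, -0.1, -1.4]
width: 0.112
```

```bash
python3 - <<'E'
from plan import *
foot()
plan([(*pose(-.004,.018,.004,8),5,-1),(*pose(-.004,.018,.004,8),3,-1)])
E
```

```text
foot rack xyz mm [ 2.6 13.1 33.4] tilt 7.81 roll 0.19
t 10.7 p [0.4572 0.2979 0.1399] yaw 18.15 F [ 0.6 -0.1 -1.4] w 0.112
[[[0.03, -0.02, 0.2], [0.0, 0.0, -0.002], -1], [[0.03, -0.01, 0.2], [0.001, 0.001, -0.002], -1], [[0.03, -0.02, 0.2], [0.0, 0.0, -0.002], -1], [[0.03, -0.01, 0.2], [0.001, 0.001, -0.002], -1], [[0.03, -0.01, 0.2], [0.0, 0.0, -0.001], -1], [[0.0, 0.0, 0.0], [0.0, 0.0, 0.0], -1], [[0.0, 0.0, 0.0], [0.0, 0.0, 0.0], -1], [[0.0, 0.0, 0.0], [0.0, 0.0, 0.0], -1]]
```

>>> send_rows([
  [[0.04, -0.04, 0.2], [0, 0, -0.002], -1],
  [[0.04, -0.04, 0.2], [0, 0, -0.002], -1],
  [[0.04, -0.04, 0.2], [0, 0, -0.002], -1],
  [[0.04, -0.04, 0.2], [0, 0, -0.002], -1],
  [[0.02, -0.02, 0.1], [0, 0, -0.002], -1],
  [[0, 0, 0], [0, 0, 0], -1],
  [[0, 0, 0], [0, 0, 0], -1],
  [[0, 0, 0], [0, 0, 0], -1],
])

```text
time_s: 11.7
position: [0.4468, 0.2994, 0.1128]
tool_rot: [0.579, 0.812, -0.056, -0.037]
ft_force: [-0.6, -0.8, -1.1]
width: 0.109
```

```bash
python3 - <<'E'
from plan import *
foot()
plan([(*pose(-.001,.002,.003,8),8,-1)])
E
```

```text
foot rack xyz mm [-6.5 17.8  6.3] tilt 7.7 roll 0.22
t 11.7 p [0.4468 0.2994 0.1128] yaw 19.03 F [-0.6 -0.8 -1.1] w 0.109
[[[-0.07, 0.03, 0.01], [0.0, 0.0, 0.0], -1], [[-0.06, 0.02, 0.01], [0.001, 0.001, 0.0], -1], [[-0.07, 0.03, 0.01], [0.0, 0.0, 0.0], -1], [[-0.07, 0.03, 0.01], [0.001, 0.0, 0.0], -1], [[-0.07, 0.02, 0.01], [0.0, 0.001, 0.0], -1], [[-0.06, 0.03, 0.01], [0.001, 0.0, 0.0], -1], [[-0.07, 0.03, 0.01], [0.0, 0.0, 0.0], -1], [[-0.07, 0.02, 0.01], [0.0, 0.0, 0.0], -1]]
```

>>> send_rows([
  [[0, 0.02, 0.06], [0, 0, 0], -1],
  [[0, 0.02, 0.06], [0, 0, 0], -1],
  [[-0.1, 0.02, 0], [0, 0, 0], -1],
  [[-0.1, 0.02, 0], [0, 0, 0], -1],
  [[-0.1, 0.02, 0], [0, 0, 0], -1],
  [[-0.1, 0.02, 0], [0, 0, 0], -1],
  [[-0.1, 0.02, 0], [0, 0, 0], -1],
  [[0, 0, 0], [0, 0, 0], -1],
])

```text
time_s: 12.7
position: [0.4563, 0.2851, 0.1085]
tool_rot: [0.58, 0.812, -0.056, -0.037]
ft_force: [-0.8, -0.1, -1.2]
width: 0.112
```

```bash
python3 - <<'E'
from plan import *
foot()
b=cam("side"); a=cam("scene")
f=lambda i:cv2.resize(i,(400,int(400*i.shape[0]/i.shape[1])),interpolation=cv2.INTER_CUBIC)
A,B=f(a["im"][150:245,155:230,::-1]),f(b["im"][190:280,170:245,::-1]); o=np.zeros((max(len(A),len(B)),800,3),np.uint8); o[:len(A),:400]=A;o[:len(B),400:]=B
cv2.imwrite("pics/rk2.png",o)
E
```

```text
foot rack xyz mm [-2.1  1.1  2. ] tilt 7.68 roll 0.23
t 12.7 p [0.4563 0.2851 0.1085] yaw 18.96 F [-0.8 -0.1 -1.2] w 0.112
```

View pics/rk2.png

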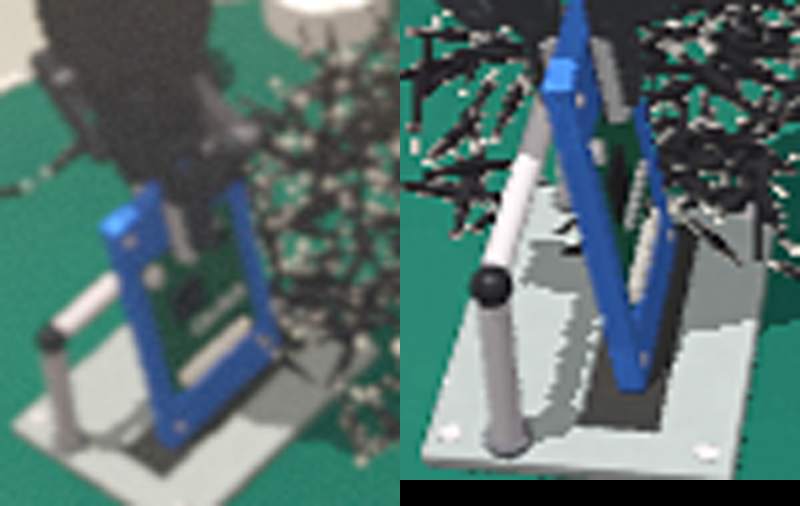

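Picture: the board sits just above the strip's middle, square to the rack, with its lower end clear of the leads on either side. Now I lay it back while holding it.

```bash
python3 - <<'E'
from plan import *
plan([(*pose(-.001,.002,.002,18.5),8,-1)])
E
```

```text
[[[0.0, 0.08, 0.01], [0.015, 0.0, 0.0], -1], [[0.0, 0.09, 0.0], [0.015, 0.001, 0.0], -1], [[0.0, 0.08, 0.01], [0.015, 0.0, 0.0], -1], [[0.0, 0.08, 0.0], [0.015, 0.0, 0.0], -1], [[0.0, 0.08, 0.0], [0.015, 0.0, 0.0], -1], [[0.0, 0.09, -0.01], [0.015, 0.001, 0.0], -1], [[0.0, 0.08, 0.0], [0.015, 0.0, 0.0], -1], [[0.0, 0.08, -0.01], [0.015, 0.0, 0.0], -1]]
```

>>> send_rows([
  [[0, 0.08, 0], [0.015, 0, 0], -1],
  [[0, 0.08, 0], [0.015, 0, 0], -1],
  [[0, 0.08, 0], [0.015, 0, 0], -1],
  [[0, 0.08, 0], [0.015, 0, 0], -1],
  [[0, 0.08, 0], [0.015, 0, 0], -1],
  [[0, 0.08, 0], [0.015, 0, 0], -1],
  [[0, 0.08, 0], [0.015, 0, 0], -1],
  [[0, 0, 0], [0, 0, 0], -1],
])

```text
time_s: 13.8
position: [0.4735, 0.2918, 0.1043]
tool_rot: [0.574, 0.804, -0.127, -0.089]
ft_force: [-0.5, -0.7, -2.3]
width: 0.11
```

```bash
python3 - <<'E'
from plan import *
foot()
plan([(*pose(0,.002,.0012,20.3),8,-1)])
E
```

```text
foot rack xyz mm [-0.8  2.   1.7] tilt 17.77 roll 0.16
t 13.8 p [0.4735 0.2918 0.1043] yaw 18.96 F [-0.5 -0.7 -2.3] w 0.11
[[[0.0, 0.02, 0.0], [0.004, 0.0, 0.0], -1], [[0.0, 0.02, 0.0], [0.003, 0.0, 0.0], -1], [[0.0, 0.03, 0.0], [0.004, 0.001, 0.0], -1], [[0.0, 0.02, 0.0], [0.003, 0.0, 0.0], -1], [[-0.01, 0.02, 0.0], [0.004, 0.0, 0.0], -1], [[0.0, 0.02, 0.01], [0.003, 0.0, 0.0], -1], [[0.0, 0.02, 0.0], [0.004, 0.0, 0.0], -1], [[0.0, 0.03, 0.0], [0.003, 0.001, 0.0], -1]]
```

>>> send_rows([
  [[0, 0.03, 0], [0.004, 0, 0], -1],
  [[0, 0.03, 0], [0.004, 0, 0], -1],
  [[0, 0.03, 0], [0.004, 0, 0], -1],
  [[0, 0.03, 0], [0.004, 0, 0], -1],
  [[0, 0.03, 0], [0.004, 0, 0], -1],
  [[0, 0.03, 0], [0.004, 0, 0], -1],
  [[0, 0.02, 0.01], [0.004, 0, 0], -1],
  [[0, 0, 0], [0, 0, 0], -1],
])

```text
time_s: 14.8
position: [0.4777, 0.2934, 0.1026]
tool_rot: [0.571, 0.801, -0.147, -0.102]
ft_force: [-0.6, -0.6, -0.8]
width: 0.112
```

```bash
python3 - <<'E'
from plan import *
foot()
E
```

```text
foot rack xyz mm [-0.9  2.1  1.6] tilt 20.59 roll 0.22
t 14.8 p [0.4777 0.2934 0.1026] yaw 19.0 F [-0.6 -0.6 -0.8] w 0.112
```

>>> send_rows([
  [[0, 0.01, 0.03], [0, 0, 0], -1],
  [[0, 0.01, 0.03], [0, 0, 0], -1],
  [[0, 0.01, 0.03], [0, 0, 0], -1],
  [[0, 0.01, 0.03], [0, 0, 0], -1],
  [[0, 0, 0], [0, 0, 0], -1],
  [[0, 0, 0], [0, 0, 0], -1],
  [[0, 0, 0], [0, 0, 0], -1],
  [[0, 0, 0], [0, 0, 0], -1],
])

```text
time_s: 15.8
position: [0.4777, 0.2935, 0.1026]
tool_rot: [0.571, 0.801, -0.147, -0.102]
ft_force: [-1.2, -0.4, 2.2]
width: 0.112
```

```bash
python3 - <<'E'
from plan import *
foot()
a,b=cam("scene"),cam("side")
f=lambda i:cv2.resize(i,(400,int(400*i.shape[0]/i.shape[1])),interpolation=cv2.INTER_CUBIC)
A,B=f(a["im"][150:245,155:230,::-1]),f(b["im"][190:280,170:245,::-1]); o=np.zeros((max(len(A),len(B)),800,3),np.uint8); o[:len(A),:400]=A;o[:len(B),400:]=B
cv2.imwrite("pics/rk3.png",o)
E
```

```text
foot rack xyz mm [-0.9  2.1  1.5] tilt 20.57 roll 0.29
t 15.8 p [0.4777 0.2935 0.1026] yaw 18.97 F [-1.2 -0.4  2.2] w 0.112
```

View pics/rk3.png

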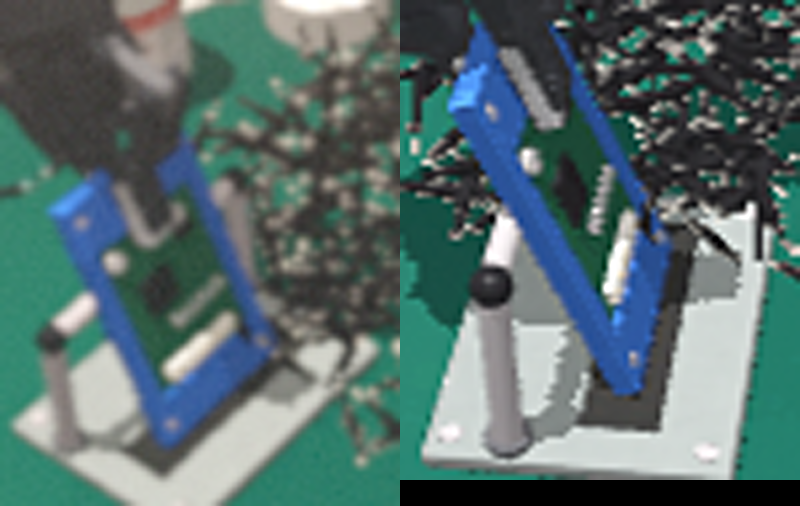

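The foot is on the rubber: Fz went from -1.3 N to +2.2 N. The board lies against the rail, so I release.

>>> send_rows([
  [[0, 0, 0], [0, 0, 0], -0.75],
  [[0, 0, 0], [0, 0, 0], -0.7],
  [[0, 0, 0], [0, 0, 0], -0.6],
  [[0, 0, 0], [0, 0, 0], -0.5],
  [[0, 0, 0], [0, 0, 0], -0.5],
  [[0, 0, 0], [0, 0, 0], -0.5],
  [[0, 0, 0], [0, 0, 0], -0.5],
  [[0, 0, 0], [0, 0, 0], -0.5],
])

```text
time_s: 16.9
position: [0.4786, 0.294, 0.1021]
tool_rot: [0.571, 0.801, -0.146, -0.101]
ft_force: [-0.8, 0.6, 0.2]
width: 0.248
```

>>> send_rows([
  [[0, 0, -0.2], [0, 0, 0], -0.5],
  [[0, 0, -0.3], [0, 0, 0], -0.5],
  [[0, 0, -0.4], [0, 0, 0], -0.5],
  [[0, 0, -0.5], [0, 0, 0], -0.5],
  [[0, 0, -0.6], [0, 0, 0], -0.5],
  [[0, 0, -0.8], [0, 0, 0], -0.5],
  [[0, 0, -0.9], [0, 0, 0], -0.5],
  [[0, 0, -0.9], [0, 0, 0], -0.5],
])

```text
time_s: 17.9
position: [0.5264, 0.311, 0.2397]
tool_rot: [0.571, 0.801, -0.145, -0.101]
ft_force: [-0.4, 1.1, 0.8]
width: 0.249
```

>>> send_rows([
  [[0, 0, -0.7], [0, 0, 0], -0.5],
  [[0, 0, -0.5], [0, 0, 0], -0.5],
  [[0, 0, 0], [0, 0, 0], -0.5],
  [[0, 0, 0], [0, 0, 0], -0.5],
  [[0, 0, 0], [0, 0, 0], -0.5],
  [[0, 0, 0], [0, 0, 0], -0.5],
  [[0, 0, 0], [0, 0, 0], -0.5],
  [[0, 0, 0], [0, 0, 0], -0.5],
])

```text
time_s: 18.9
position: [0.5386, 0.3155, 0.2764]
tool_rot: [0.571, 0.802, -0.144, -0.101]
ft_force: [1.1, 0.5, 0.2]
width: 0.246
```

```bash
python3 - <<'E'
from plan import *
err()
a,b=cam("scene"),cam("side")
f=lambda i:cv2.resize(i,(400,int(400*i.shape[0]/i.shape[1])),interpolation=cv2.INTER_CUBIC)
A,B=f(a["im"][120:245,155:310,::-1]),f(b["im"][190:280,170:245,::-1]); o=np.zeros((max(len(A),len(B)),800,3),np.uint8); o[:len(A),:400]=A;o[:len(B),400:]=B
cv2.imwrite("pics/rk4.png",o)
for nm,x0 in (("a",155),):pass
for z,d in((0,.04),(0,-.04),(.14,.04),(.14,-.04)):
    t=np.radians(20); p=C+d*Y_+.002*Y_+.0017*Z_+z*(np.sin(t)*X_+np.cos(t)*Z_)-.005*(np.cos(t)*X_-np.sin(t)*Z_)
    pa,pb=proj(a,p),proj(b,p); print("expected in side crop",((pb-[170,190])*5.333+[400,0]).round(0),"scene crop",((pa-[155,120])*2.58).round(0))
E
```

```text
t 18.9 p [0.5386 0.3155 0.2764] yaw 19.02 F [1.1 0.5 0.2] w 0.246
expected in side crop [636. 389.] scene crop [ 79. 294.]
expected in side crop [669. 239.] scene crop [131. 245.]
expected in side crop [474.  96.] scene crop [ 28. 181.]
expected in side crop [523. -45.] scene crop [ 86. 133.]
```

View pics/rk4.png

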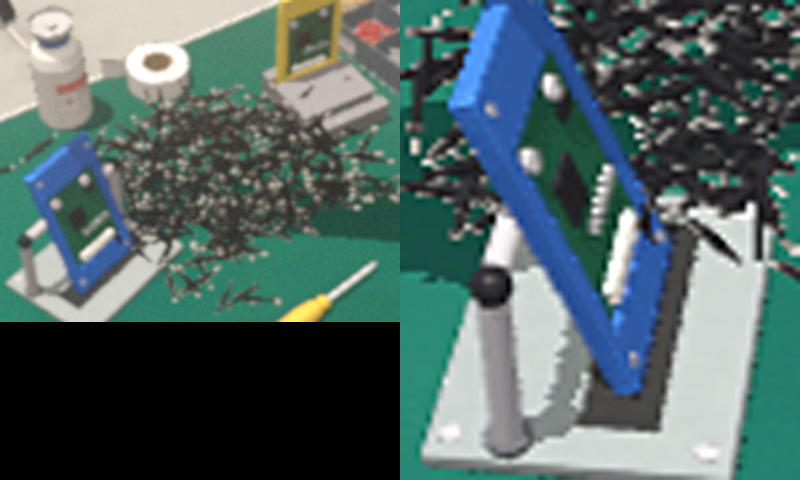

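The last picture shows the board leaning by itself on the rail. Its corners are near the predicted pixels: foot about (630,388) against (636,389), top about (475,105) against (474,96). The yellow board is still in its slot and the gripper is clear, so I'm handing in.

```bash
python3 -c "
from rig import ctrl
print(ctrl.finish_job())"
```

```text
the job is handed in; nothing more can be done
None
```

The blue-framed board from the stand is leaning on the inspection rack by itself, and I handed the job in at about 19 s. I took the one in the stand because it was the farther of the two blue boards, about 0.49 m from the base against 0.39 m. I laid it back while still holding it, then let go and backed the gripper off along the board.

**Last checks:**
- **Position:** just before release the foot was about 1 mm in x and 2 mm in y from the strip's centre. The lean was 20.6°, and the gripper was square to the rack within about 0.1°.
- **Contact:** the vertical wrist force went from -1.3 N to +2.2 N, so the foot was on the rubber.
- **After release:** about 2 s later the pictures showed the board still against the rail, with its corners within about 2 camera pixels of where a 20° lean should put them. The yellow board was still in its slot and the gripper was clear.

**Not confirmed:**
- **Loose lead on the strip:** a lead from the pile lay under the board's far end, so I set the board down to one side and slid it back to push the lead away. Its tip still shows close to that end. I saw no sign that it lifts or twists the board, but I couldn't see under the edge.
- **Final angle:** I did not measure the lean more precisely once the board was free.

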